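# Dust and snap-case a coin at the curio stall

### The job

Puff the dust off the coin by pushing the air puffer's plunger right down to its stop, then set the round windowed cover over the coin between the guide pins and press it down through the four spring clips until it snaps in. Keep pressing: finish while still holding the cover pressed fully home on its seat, so that the sprung coin under it is pushed all the way down. Leave the other goods where they are.

Things in the scene. Friction and masses are not known exactly. Their poses are not given: they have to be found in the camera images.
- stand: dark wooden board, 120 x 240 x 10 mm, fixed; origin at the centre of its underside, z up. At y = -55 mm it carries the case base (wooden puck 92 mm across, flat top 22 mm up, coin in the middle, four clips round it), at y = +65 mm the air puffer (metal cylinder 44 mm across, top 60 mm up, black plunger head above). The puffer's 7 mm nozzle, 50 mm up, points at the coin and ends at y = +8 mm.
- seat (a point): centre of the case base's flat top, 22 mm above the table, on which the cover's underside sits when fully home; axes parallel to the stand's. The coin on its sprung bed (54 mm across) stands 4 mm above it when free. Once past the clips the cover stays caught, about 2.5 mm above the seat, if let go; pushing it home from there takes about 5 N, then it is hard.
- guides (a point): centre of the ring of four upright steel guide pins, level with their round tops, 29 mm above the seat. Pins 10 mm thick, slippery, on the stand's x and y directions from the seat, axes 41 mm from it: 72 mm free between facing pins for the 70 mm cover, which they lead in if it is up to about 4 mm off centre.
- clips (a point): centre of the ring of four white spring rollers, 13 mm above the seat. Rollers 12 mm thick, on the diagonals, axes 39 mm from here: 66 mm free across. They give outward by up to 5 mm and are slippery. A centred cover meets them with its underside 4.5 mm above this point; the push climbs to about 6 to 9 N (more if off centre), then drops as the underside passes this point.
- coin_bed (a joint): how far the sprung coin bed is pushed down, m: 0 free, about 0.0015 with the cover caught by the clips but let go, 0.004 at its stop with the cover fully home. The spring takes 3 N to start and 5 N at the stop.
- plunger_top (a point): centre of the top face of the puffer's plunger head (black disc, 34 mm across, 10 mm thick), 90 mm above the table when free; it moves straight down by 15 mm
- plunger (a joint): how far the plunger is pushed down, m: 0 free, 0.015 at its stop. The spring takes 3 N to start and 8 N at the stop, and lifts the plunger again when it is let go.
- cover: loose round cover, 70 mm across and 6 mm thick, a steel rim round a clear window, with a dark wooden knob in the middle of its top: an upright cylinder 18 mm across and 26 mm tall (6 to 32 mm above the underside). Lies on the table knob up; 90 g. Origin at the centre of its underside, z up through the knob. Rigid: it may be pushed by the knob or on its top.
- coin_stack: bystander: stack of old coins, 37 mm across, 25 mm tall; origin under its centre
- pot_lid: bystander: small clay teapot lid with a ball knob, 48 mm across, 28 mm tall, no window; origin under its centre
- bangle: bystander: metal bangle lying flat, 70 mm across, 10 mm tall; origin under its centre
- seal: bystander: marble seal with a ball top, 30 mm square, 65 mm tall; origin under its centre
There are look-alikes about, which are no part of the job. Of the things like the cover, leave any that is green or purple; of the rest the larger one is meant.

How it is judged:
On the way, in this order (a step that is already met when the one before it is completed fails the run):
1. the puffer's plunger is pushed down to its stop (value of joint plunger above 0.013 m), for 0.1 s.
2. the cover is pressed past the four clips over the coin (horizontal distance between cover and seat below 0.003 m and angle between cover's own z axis and vertical below 0.06 rad and z of cover in the frame of seat below 0.005 m), for 0.1 s.
At the end, for the whole second after the job is handed in: Robot still pressing: the cover is centred on its seat within 3 mm, level within 0.06 rad, its underside under 1.3 mm above the seat, the coin bed down more than 3 mm (of 4), the robot bearing on the cover with over 2 N, and the puffer plunger up again within 3 mm (horizontal distance between cover and seat below 0.003 m and angle between cover's own z axis and vertical below 0.06 rad and z of cover in the frame of seat below 0.0013 m and value of joint coin_bed above 0.003 m and value of joint plunger below 0.003 m and contact force between any of the fingers, the arm and cover above 2 N); the arm keeps its last pose, push and grip.
It fails at once if another of the goods is moved by more than 3 cm or tipped over (distance of any of coin_stack, pot_lid, bangle, seal from where it was at the start of the episode above 0.03 m or angle between any of coin_stack, pot_lid, bangle, seal's own z axis and vertical above 0.5 rad).
It also fails if it takes over 64 s, if anything falls off the work surface, if the arm or the gripper's body presses on something with over 40 N, if the wrist force passes 120 N, or if a joint passes its speed limit or range.

### The arm

A 7-joint arm with a two-finger parallel gripper is mounted at the origin on the work surface. World frame = base frame: x ahead of the robot, y to its left, z up, the work surface at z = 0. Lengths are in m, angles in rad, forces in N, time in s.
With the tool pointing down it reaches from about 0.35 to 0.9 m from the base axis. Payload 8.1 kg.
Tool frame: the origin (TCP) lies between the finger pads; the fingertips stand 22 mm ahead of it and the grasp point (between the pads) lies 3 mm ahead of it (arm.tip_reach is the distance from the TCP to the fingertips, in m); z points along the fingers, y is the line along which they close (so a half turn about z gives the same grasp; the last joint's range is limited). The gripper opens to 92 mm and grips with 3 to 60 N. Pads are 19 mm wide; open, the fingers measure 130 mm over their backs; the gripper's body (75 mm by 190 mm) begins 47 mm behind the grasp point.
Start: joints at [-1.405, 0.434, 0.025, 1.573, -0.012, 1.134, -0.075], TCP at [0.166, 0.603, 0.249] pointing down, gripper open.
Joint ranges: [-2.62, 2.62], [-0.44, 2.09], [-1.27, 1.32], [0.08, 2.57], [-1.32, 4.46], [0.12, 2], [-2.74, 2.74]. Speed limits (rad/s): [2.22, 2.22, 3.01, 3.01, 3.14, 3.14, 3.14].

### API

Orientations are given as a rotation vector (axis times angle).
In Python, from cell import telemetry, vision, job, arm gives the robot as it stands. The module is installed in compiled form; this text tells all that it offers.
- The arm moves only by the shell command python3 -m creep 'ROWS' [FORCE]. ROWS is text: rows parted by semicolons, each of 7 numbers parted by spaces: the finger opening in cm, from 0 to 9.18, then the shift along the tool's x, y, z in cm, then the turn, a rotation vector about the tool's x, y, z in degrees. A call has 1 to 5 rows; each row is the pose to reach, as a shift and turn from the pose commanded when the call began, along the tool's axes at that moment; what a row does not reach only later rows make up. A row lasts 1/8 s, in which the tool goes at most 62.5 mm and 10.7 degrees, less where a joint would pass 70% of its speed; a pose out of reach is approached as far as the arm can. A call with a gripper value outside its range is refused whole. The fingers move at their own pace and stop on an object; FORCE is the grip in N (left out, the last holds). Time passes only in rows, so rows that repeat a pose let the fingers close. It gives the time, the measured TCP pose, the force, the opening and the grip force at its end, in the units of the state.
- telemetry.observe(): the state, without advancing time (a new reading comes with each control period).
- vision.get_image(name): name is "scene" or "top" or "wrist"; returns the picture (480x640x3 uint8, red, green, blue); there is no depth.
- vision.camera_info(name): a dict with "fov_y" (degrees; the focal length in pixels is half the picture's height over the tangent of half this angle, whatever the lens; pixels are square), "cx", "cy" (the principal point, pixels), "extrinsics" (4x4, takes a point from camera to world coordinates). Camera axes: x right, y down, z forward; pixel columns grow to the right and rows downward; lengths in m; the calibration is good to about 2 mm. A picture is of the moment at which its call begins: read the wrist's pose just before it. camera_info takes no time and is no camera call; for the wrist camera it gives the pose at the moment of the call.
- job.sign_off(): hands the job in; it is judged then, once.
The state is a dict: "clock": time; "joints": joint angles; "dq": joint speeds; "joint_efforts": joint torques, N m; "position": TCP position; "ee_rot": TCP orientation; "force": force on the tool from outside, world axes, zero at the start; "ft_torque": the same for the moment, N m; "width": opening from 0.0 (shut) to 1.0 (fully open); "gripper_force": force on a finger pad.
Only numpy, scipy, OpenCV 4.12 (cv2) and the standard library are available. Lean on these libraries where they do the work, as an engineer would, in place of code of your own. Each camera call takes 0.05 s, during which the arm holds its last target. There are 200 camera calls.

## Working session

There is one attempt and no reset: what is moved stays moved. The work goes in short steps, Python scripts to look and compute and a shell command to move; the robot and the scene stay as the last step left them, time stands still between calls to the robot, and variables do not carry over. Pictures are saved under pics/ and viewed, at most 10 in all, crops included, and the job is handed in when it is done.

```bash
mkdir -p pics; ls; python3 - <<'E'
from cell import telemetry, vision, job, arm
import cv2, numpy as np
ims=[]
for n in ["scene","top"]:
    im=vision.get_image(n); cv2.imwrite(f"pics/{n}0.png",im[:,:,::-1])
    c=vision.camera_info(n); print(n,c["fov_y"],c["cx"],c["cy"],np.round(c["extrinsics"],4).tolist())
s=telemetry.observe(); print({k:np.round(v,3).tolist() for k,v in s.items()}, arm.tip_reach)
E
```

```text
pics
scene 57.47721585916521 321.66500812128777 240.15540542488444 [[0.2579, 0.632, -0.7308, 0.9758], [0.966, -0.1842, 0.1815, -0.1018], [-0.0199, -0.7527, -0.658, 0.5074], [0.0, 0.0, 0.0, 1.0]]
top 43.660974576125305 325.77561419667074 231.926628000832 [[-0.0503, -0.9752, 0.2155, 0.2919], [-0.9987, 0.0505, -0.0043, 0.0061], [-0.0067, -0.2155, -0.9765, 1.1895], [0.0, 0.0, 0.0, 1.0]]
{'clock': 0.1, 'joints': [-1.405, 0.435, 0.025, 1.574, -0.012, 1.134, -0.075], 'dq': [0.0, -0.0, 0.001, -0.001, -0.001, -0.001, 0.001], 'joint_efforts': [0.003, -66.912, 0.988, -31.515, -0.061, 0.038, 0.0], 'position': [0.166, 0.602, 0.248], 'ee_rot': [-0.421, -3.113, 0.002], 'force': [0.496, -0.107, 0.034], 'ft_torque': [-0.041, -0.002, 0.016], 'gripper_force': 0.0, 'width': 0.999} 0.022
```

View pics/scene0.png

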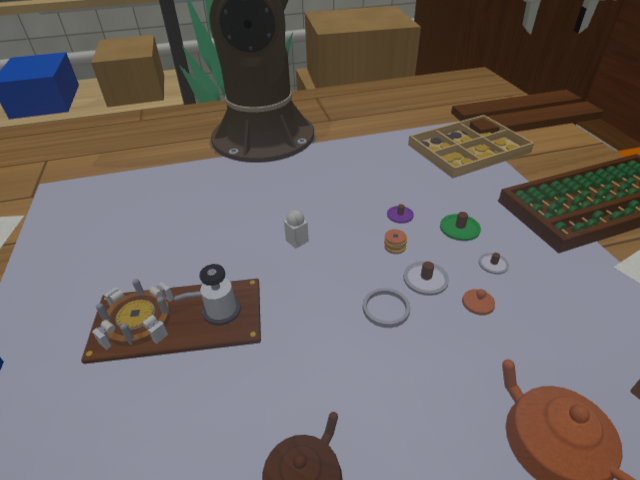

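View pics/top0.png

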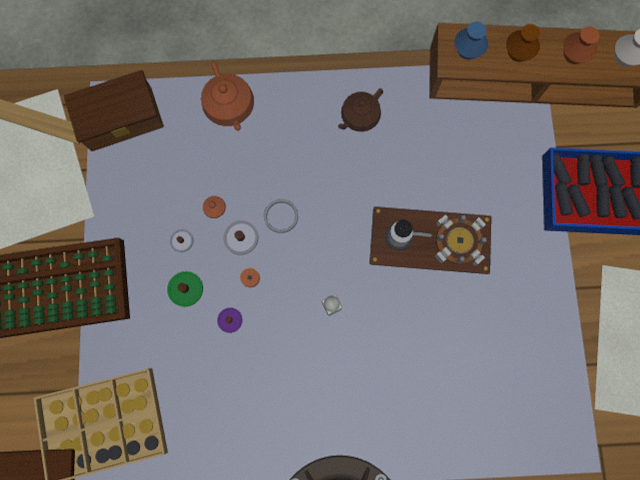

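Top view: the candidates for the cover are the large steel one (241,237), the small steel one (181,240), the green one (185,289) and the purple one (230,320). The bangle (281,216) has no knob. I choose the large steel one with the knob, at (241,237) in top and (427,276) in scene. The stand is at (431,240), with the puffer head at (403,229) and the coin at (460,240).

```bash
cat > h.py <<'E'
import numpy as np, cv2
from cell import telemetry, vision
def ray(ci,px):
    f=240/np.tan(np.radians(ci["fov_y"])/2); E=np.array(ci["extrinsics"])
    return E[:3,3], E[:3,:3]@np.array([(px[0]-ci["cx"])/f,(px[1]-ci["cy"])/f,1.])
def onplane(ci,px,z):
    o,d=ray(ci,px); return o+d*(z-o[2])/d[2]
def proj(ci,p):
    f=240/np.tan(np.radians(ci["fov_y"])/2); E=np.array(ci["extrinsics"])
    q=E[:3,:3].T@(np.array(p)-E[:3,3]); return np.array([ci["cx"]+f*q[0]/q[2],ci["cy"]+f*q[1]/q[2]])
def blobs(mask,roi,amin=30):
    x0,y0,x1,y1=roi; m=np.zeros_like(mask); m[y0:y1,x0:x1]=mask[y0:y1,x0:x1]
    cs,_=cv2.findContours(m,cv2.RETR_EXTERNAL,cv2.CHAIN_APPROX_NONE)
    return sorted([c for c in cs if cv2.contourArea(c)>amin],key=cv2.contourArea,reverse=True)
E
python3 - <<'E'
from h import *
ci=vision.camera_info("top"); im=cv2.imread("pics/top0.png"); hsv=cv2.cvtColor(im,cv2.COLOR_BGR2HSV)
print("cloth",hsv[270,330],hsv[200,330],"board",hsv[255,390],"rim",hsv[237,226],hsv[225,236])
bg=cv2.GaussianBlur(cv2.medianBlur(im,91),(0,0),5)
d=np.abs(im.astype(int)-bg).max(2); m=(d>18).astype(np.uint8)*255
for n,roi,z in [("cover",(215,215,265,262),.006),("small",(165,225,198,256),.006),("bangle",(262,195,302,236),.01)]:
    c=blobs(m,roi)[0]; h=cv2.convexHull(c); e=cv2.fitEllipse(h); P=onplane(ci,e[0],z)
    pts=np.array([onplane(ci,p[0],z)[:2] for p in h]); (cc,r)=cv2.minEnclosingCircle(pts.astype(np.float32))
    print(n,np.round(e[0],1),np.round(e[1],1),np.round(P,4),np.round(cc,4),"diam",round(2*r,4))
# board
m2=cv2.inRange(hsv,(0,60,15),(20,255,130)); m2=cv2.morphologyEx(m2,cv2.MORPH_CLOSE,np.ones((5,5)))
c=blobs(m2,(355,195,510,285))[0]; r=cv2.minAreaRect(c); b=cv2.boxPoints(r)
W=np.array([onplane(ci,p,.01) for p in b]); print("board",np.round(b,1).tolist(),np.round(W[:,:2],4).tolist(),"c",W.mean(0).round(4),[round(float(np.linalg.norm(W[i]-W[(i+1)%4])),4) for i in range(4)])
k=cv2.inRange(hsv,(0,0,0),(180,255,40)); c=blobs(k,(385,210,420,250))[0]; e=cv2.fitEllipse(cv2.convexHull(c)); print("plung",np.round(e[0],1),np.round(e[1],1),onplane(ci,e[0],.088).round(4))
g=cv2.inRange(hsv,(12,120,80),(35,255,255)); c=blobs(g,(435,215,485,265))[0]; e=cv2.fitEllipse(cv2.convexHull(c)); print("coin",np.round(e[0],1),np.round(e[1],1),onplane(ci,e[0],.026).round(4))
s=cv2.imread("pics/scene0.png")
out=np.hstack([cv2.resize(im[190:280,150:310],None,fx=2.5,fy=2.5),cv2.resize(im[190:280,360:510],None,fx=2.5,fy=2.5)])
out2=np.hstack([cv2.resize(s[190:320,350:520],None,fx=2.2,fy=2.2),cv2.resize(s[255:360,80:270],None,fx=2.1,fy=2.1*286/220.5)])[:, :775]
cv2.imwrite("pics/c1.png",np.vstack([out,cv2.copyMakeBorder(out2,0,0,0,775-out2.shape[1],cv2.BORDER_CONSTANT)])[:600])
E
```

```text
cloth [117  31 156] [111  29 150] board [  9 128  80] rim [115  23 133] [111  22 161]
cover [240.6 237.4] [33.9 34.7] [0.5506 0.1733 0.006 ] [0.5506 0.1734] diam 0.0714
small [181.4 240.4] [22.7 23.6] [0.5506 0.293  0.006 ] [0.5505 0.2934] diam 0.0485
bangle [280.6 215.8] [33.8 34.9] [0.5905 0.0907 0.01  ] [0.5908 0.0907] diam 0.0722
board [[369.0, 263.8999938964844], [373.6000061035156, 206.5], [493.3999938964844, 216.0], [488.8999938964844, 273.3999938964844]] [[0.4826, -0.0819], [0.6001, -0.0989], [0.5677, -0.3397], [0.4514, -0.3178]] c [ 0.5255 -0.2096  0.01  ] [0.1187, 0.243, 0.1183, 0.2379]
plung [403.1 228.2] [15.8 16.5] [ 0.5347 -0.1446  0.088 ]
coin [459.8 240. ] [23.3 24.7] [ 0.5187 -0.2633  0.026 ]
```

View pics/c1.png

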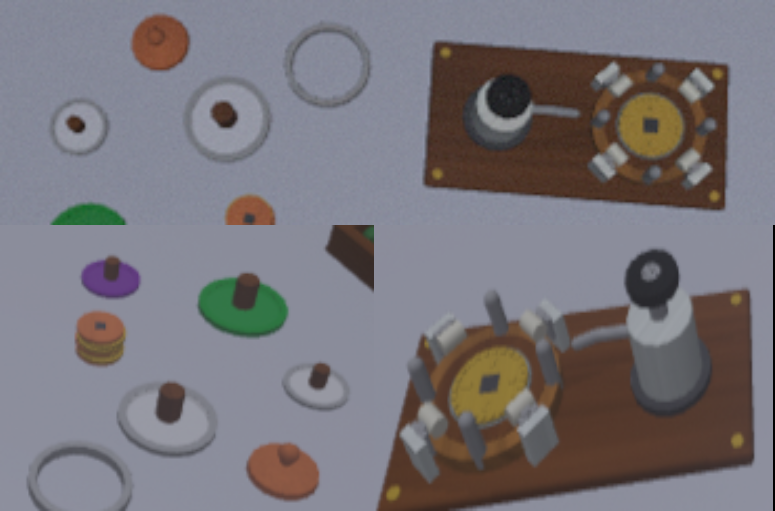

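The crop shows that the large steel-rimmed, clear-windowed disc with the wooden knob (top 241,237) measures 71 mm against 70, so it is the cover. The small steel look-alike measures 48 mm. Plunger to coin comes out at 119.8 mm against 120, and the board at 118 x 240 mm, so the positions agree.

```bash
cat > go.py <<'E'
import sys, numpy as np
from scipy.spatial.transform import Rotation as R
from cell import telemetry
# usage: go.py x y z  yaxis_yaw_deg : delta in tool axes (cm), turn (deg)
s=telemetry.observe(); r=R.from_rotvec(s["ee_rot"]); M=r.as_matrix()
x,y,z,a=map(float,sys.argv[1:5])
best=None
for t in (a,a+180):
    t=np.radians(t); yv=np.array([np.cos(t),np.sin(t),0]); zv=np.array([0,0,-1.]); 
    T=np.column_stack([np.cross(yv,zv),yv,zv]); d=np.degrees((r.inv()*R.from_matrix(T)).as_rotvec())
    if best is None or np.linalg.norm(d)<np.linalg.norm(best): best=d
print("t",round(s["clock"],2),"pos",np.round(s["position"],4),"F",np.round(s["force"],1),"w",round(s["width"],3),"gf",round(s["gripper_force"],1),"q7",round(s["joints"][6],2))
print("tool x,y axes",np.round(M[:,0],3),np.round(M[:,1],3),"z",np.round(M[:,2],4))
print("shift cm",np.round(M.T@(np.array([x,y,z])-s["position"])*100,2),"turn deg",np.round(best,2))
E
python3 go.py .5347 -.1446 .18 -7.7
```

```text
t 0.1 pos [0.1659 0.6021 0.248 ] F [ 0.5 -0.1  0. ] w 0.999 gf 0.0 q7 -0.08
tool x,y axes [-0.964  0.266 -0.   ] [ 0.266  0.964 -0.001] z [-3.0e-04 -1.4e-03 -1.0e+00]
shift cm [-55.39 -62.18   6.9 ] turn deg [-7.00e-02  7.00e-02  8.23e+01]
```

```bash
python3 -m creep '0 -4 -4.5 0 0 0 8; 0 -8 -9 0 0 0 16; 0 -12 -13.5 0 0 0 24; 0 -16 -18 0 0 0 32; 0 -20 -22.5 0 0 0 40'; python3 go.py .5347 -.1446 .18 -7.7
```

```text
clock: 0.72
position: [0.2996, 0.3305, 0.2486]
ee_rot: [-1.467, -2.778, 0.0]
force: [0.5, -0.0, 0.5]
width: 0.502
gripper_force: 0.0
t 0.72 pos [0.2996 0.3305 0.2486] F [ 0.5 -0.   0.5] w 0.502 gf 0.0 q7 -0.31
tool x,y axes [-0.564  0.826  0.   ] [ 0.826  0.564 -0.   ] z [-1.e-04  0.e+00 -1.e+00]
shift cm [-52.5   -7.38   6.86] turn deg [-1.000e-02 -0.000e+00  4.203e+01]
```

```bash
python3 -m creep '0 -6 -0.8 0 0 0 8; 0 -12 -1.7 0 0 0 16; 0 -18 -2.5 0 0 0 24; 0 -24 -3.4 0 0 0 32; 0 -30 -4.2 0 0 0 42'; python3 go.py .5347 -.1446 .18 -7.7
```

```text
clock: 1.35
position: [0.4352, 0.0599, 0.2488]
ee_rot: [-2.365, -2.068, -0.001]
force: [1.0, 0.7, -0.2]
width: 0.01
gripper_force: 0.0
t 1.35 pos [0.4352 0.0599 0.2488] F [ 1.   0.7 -0.2] w 0.01 gf 0.0 q7 -0.28
tool x,y axes [0.134 0.991 0.001] [ 0.991 -0.134  0.   ] z [ 4.e-04  6.e-04 -1.e+00]
shift cm [-18.94  12.59   6.88] turn deg [ 0.02 -0.04  0.02]
```

```bash
python3 -m creep '0 -5 3.2 0 0 0 0; 0 -10 6.3 0 0 0 0; 0 -15 9.5 0 0 0 0; 0 -18.9 12.6 0 0 0 0; 0 -18.9 12.6 0 0 0 0'; python3 go.py .5347 -.1446 .18 -7.7; python3 - <<'E'
from h import *
ci=vision.camera_info("wrist"); im=vision.get_image("wrist"); cv2.imwrite("pics/w1.png",im[:,:,::-1])
print(ci["fov_y"],ci["cx"],ci["cy"],np.round(ci["extrinsics"],4).tolist())
import json; ci["extrinsics"]=np.array(ci["extrinsics"]).tolist(); json.dump(ci,open("pics/w1.json","w"))
for n,p in [("plunger",(.5347,-.1446,.09)),("coin",(.5187,-.2633,.026)),("cover",(.5506,.1733,.006))]: print(n,proj(ci,p).round(1))
E
```

```text
clock: 1.98
position: [0.536, -0.1462, 0.2484]
ee_rot: [2.365, 2.065, -0.003]
force: [0.1, 1.2, -0.2]
width: 0.005
gripper_force: 0.0
t 1.98 pos [ 0.536  -0.1462  0.2484] F [ 0.1  1.2 -0.2] w 0.005 gf 0.0 q7 0.31
tool x,y axes [ 0.134  0.991 -0.003] [ 0.991 -0.134  0.   ] z [-1.0e-04 -2.7e-03 -1.0e+00]
shift cm [ 0.16 -0.15  6.84] turn deg [ 0.02  0.16 -0.03]
62.687204016229806 321.9059542732287 237.67420715897308 [[0.9909, -0.1289, -0.0384, 0.5455], [-0.1345, -0.9504, -0.2804, -0.0705], [-0.0004, 0.283, -0.9591, 0.3842], [0.0, 0.0, 0.0, 1.0]]
plunger [321.1 222.9]
coin [321.5 322. ]
cover [ 285.  -216.9]
```

View pics/w1.png

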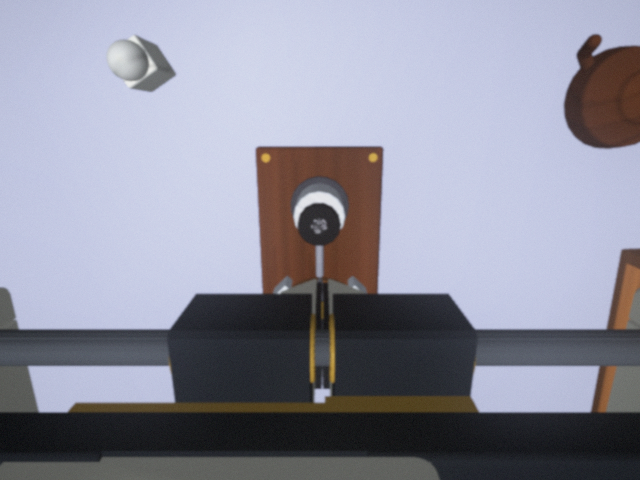

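The wrist view shows the plunger head at about (320,224), where I predicted (321,223), and the board straight in the picture. I'll press the plunger now.

```bash
python3 -m creep '0 .15 -.15 4.5 0 0 0; 0 .15 -.15 9 0 0 0; 0 .15 -.15 12.5 0 0 0; 0 .15 -.15 13.2 0 0 0; 0 .15 -.15 13.2 0 0 0' 20; python3 go.py .5347 -.1446 .097 -7.7
```

```text
clock: 2.65
position: [0.5342, -0.1396, 0.1173]
ee_rot: [-2.359, -2.074, -0.0]
force: [0.1, -0.6, 1.5]
width: 0.001
gripper_force: 0.0
t 2.65 pos [ 0.5342 -0.1396  0.1173] F [ 0.1 -0.6  1.5] w 0.001 gf 0.0 q7 0.42
tool x,y axes [0.128 0.992 0.   ] [ 0.992 -0.128 -0.   ] z [-0.e+00  3.e-04 -1.e+00]
shift cm [-0.49  0.11  2.03] turn deg [-0.   -0.02  0.34]
```

```bash
python3 -m creep '0 0 0 .5 0 0 0; 0 0 0 1 0 0 0; 0 0 0 1.5 0 0 0;0 0 0 1.9 0 0 0; 0 0 0 1.9 0 0 0'; python3 go.py .5347 -.1446 .097 -7.7
```

```text
clock: 3.28
position: [0.5352, -0.1403, 0.0983]
ee_rot: [2.359, 2.073, 0.003]
force: [0.8, 1.3, 7.0]
width: 0.004
gripper_force: 3.7
t 3.27 pos [ 0.5352 -0.1403  0.0983] F [0.8 1.3 7. ] w 0.004 gf 3.7 q7 0.44
tool x,y axes [0.129 0.992 0.   ] [ 0.992 -0.129  0.002] z [ 0.0023 -0.     -1.    ]
shift cm [-0.43  0.    0.13] turn deg [ 0.13 -0.02  0.3 ]
```

```bash
python3 -m creep '0 0 0 .15 0 0 0; 0 0 0 .3 0 0 0; 0 0 0 .4 0 0 0;0 0 0 .4 0 0 0; 0 0 0 .4 0 0 0'; python3 go.py .5347 -.1446 .097 -7.7
```

```text
clock: 3.9
position: [0.5353, -0.1404, 0.0968]
ee_rot: [2.36, 2.072, 0.006]
force: [-9.2, 5.5, 41.4]
width: 0.005
gripper_force: 20.3
t 3.9 pos [ 0.5353 -0.1404  0.0968] F [-9.2  5.5 41.4] w 0.005 gf 20.3 q7 0.45
tool x,y axes [0.129 0.992 0.002] [ 0.992 -0.129  0.003] z [ 0.0037  0.0017 -1.    ]
shift cm [-0.42 -0.01 -0.02] turn deg [ 0.2  -0.13  0.27]
```

The plunger is at its stop: the tip is at z = 74.8 mm and the force has risen to 41 N. Next I'll rise and look at the case from above.

```bash
python3 -m creep '0 0 0 -3 0 0 0; 0 0 0 -9 0 0 0; 0 -2 0 -14 0 0 .3; 0 -7 0 -15.3 0 0 .3; 0 -12.4 0 -15.3 0 0 .3'; python3 -m creep '0 0 0 0 0 0 0;0 0 0 0 0 0 0;0 0 0 0 0 0 0;0 0 0 0 0 0 0;0 0 0 0 0 0 0'; python3 go.py .5187 -.2633 .25 -7.7; python3 - <<'E'
from h import *
ci=vision.camera_info("wrist"); im=vision.get_image("wrist"); cv2.imwrite("pics/w2.png",im[:,:,::-1])
import json; ci["extrinsics"]=np.array(ci["extrinsics"]).tolist(); json.dump(ci,open("pics/w2.json","w"))
for n,p in [("plunger",(.5347,-.1446,.09)),("coin",(.5187,-.2633,.026))]: print(n,proj(ci,p).round(1))
E
```

```text
clock: 4.53
position: [0.5189, -0.264, 0.2483]
ee_rot: [2.362, 2.069, 0.003]
force: [0.6, -0.2, -0.0]
width: 0.006
gripper_force: 0.0
clock: 5.15
position: [0.5184, -0.2625, 0.2466]
ee_rot: [-2.364, -2.068, -0.0]
force: [0.5, -0.7, 0.4]
width: 0.007
gripper_force: 0.0
t 5.15 pos [ 0.5184 -0.2625  0.2466] F [ 0.5 -0.7  0.4] w 0.007 gf 0.0 q7 0.55
tool x,y axes [0.133 0.991 0.   ] [ 0.991 -0.133 -0.   ] z [-1.e-04  2.e-04 -1.e+00]
shift cm [-0.07  0.04 -0.34] turn deg [-0.01 -0.01  0.06]
plunger [324.   56.9]
coin [323.4 209.2]
```

View pics/w2.png

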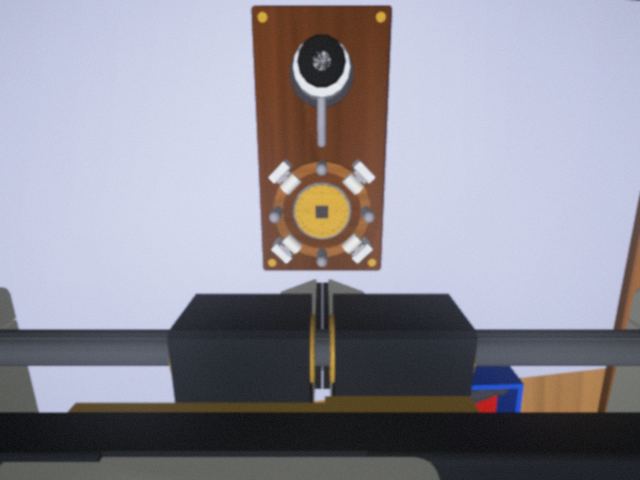

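The wrist view shows the case at about (322,211), its four pins at (275,216), (368,216), (322,168) and (322,258), and the clips on the diagonals. I'll measure it.

```bash
python3 - <<'E'
from h import *; import json
ci=json.load(open("pics/w2.json")); im=cv2.imread("pics/w2.png"); hsv=cv2.cvtColor(im,cv2.COLOR_BGR2HSV)
g=cv2.inRange(hsv,(12,110,80),(40,255,255)); c=blobs(g,(285,175,360,245))[0]; h=cv2.convexHull(c); e=cv2.fitEllipse(h)
pts=np.array([onplane(ci,p[0],.026)[:2] for p in h]).astype(np.float32); cc,r=cv2.minEnclosingCircle(pts)
print("coin",np.round(e[0],1),np.round(e[1],1),onplane(ci,e[0],.026).round(4),"circ",np.round(cc,4),2*r)
k=blobs(cv2.inRange(im,(0,0,0),(110,110,110)),(312,203,331,220),10)
if k: (x,y),_,_=cv2.minAreaRect(k[0]); print("hole",x,y,onplane(ci,(x,y),.026).round(4))
print("corner studs")
for x0,y0,x1,y1 in [(252,8,272,27),(370,8,392,27),(262,254,282,272),(362,254,382,272)]:
    b=blobs(g,(x0,y0,x1,y1),10)
    if b: (x,y),_=cv2.minEnclosingCircle(b[0]); print(round(x,1),round(y,1),onplane(ci,(x,y),.011).round(4))
kb=cv2.inRange(hsv,(0,0,0),(180,255,60)); b=blobs(kb,(295,30,350,90)); e=cv2.fitEllipse(cv2.convexHull(b[0])); print("plunger",np.round(e[0],1),np.round(e[1],1),onplane(ci,e[0],.088).round(4))
E
```

```text
coin [321.5 210.9] [52.1 52.9] [ 0.5167 -0.2646  0.026 ] circ [ 0.5169 -0.2651] 0.04977111145853996
hole 321.5 211.5 [ 0.5167 -0.2652  0.026 ]
corner studs
262.0 17.2 [ 0.4887 -0.0956  0.011 ]
380.3 15.8 [ 0.5879 -0.1079  0.011 ]
271.8 262.1 [ 0.46   -0.3132  0.011 ]
371.2 262.0 [ 0.5587 -0.3263  0.011 ]
plunger [321.3  59.8] [45.2 52.3] [ 0.5326 -0.1458  0.088 ]
```

```bash
python3 -m creep '0 5.5 -.3 0 0 0 0; 0 11 -.7 0 0 0 0; 1 16.5 -1 0 0 0 0; 2 22 -1.3 0 0 0 0; 4 27.5 -1.6 0 0 0 0'; python3 -m creep '4.5 5.5 -.4 0 0 0 0; 4.5 11 -.7 0 0 0 0; 4.5 16 -1 0 0 0 0; 4.5 16 -1 0 0 0 0; 4.5 16 -1 0 0 0 0'; python3 -m creep '4.5 0 0 0 0 0 0;4.5 0 0 0 0 0 0;4.5 0 0 0 0 0 0';  python3 go.py .5506 .1733 .25 -7.55; python3 - <<'E'
from h import *
ci=vision.camera_info("wrist"); im=vision.get_image("wrist"); cv2.imwrite("pics/w3.png",im[:,:,::-1])
import json; ci["extrinsics"]=np.array(ci["extrinsics"]).tolist(); json.dump(ci,open("pics/w3.json","w"))
print(proj(ci,(.5506,.1733,.006)).round(1),proj(ci,(.5506,.1733,.032)).round(1))
E
```

```text
clock: 5.82
position: [0.5391, 0.0134, 0.247]
ee_rot: [2.365, 2.067, 0.001]
force: [1.1, -1.2, 0.8]
width: 0.273
gripper_force: 0.0
clock: 6.45
position: [0.5506, 0.1708, 0.2467]
ee_rot: [2.365, 2.067, -0.001]
force: [-0.2, -1.6, 0.1]
width: 0.49
gripper_force: 0.0
clock: 6.82
position: [0.5508, 0.1707, 0.2468]
ee_rot: [-2.367, -2.066, -0.0]
force: [-0.2, -0.7, 0.3]
width: 0.488
gripper_force: 0.0
t 6.83 pos [0.5508 0.1707 0.2468] F [-0.2 -0.7  0.3] w 0.488 gf 0.0 q7 -0.27
tool x,y axes [0.135 0.991 0.   ] [ 0.991 -0.135  0.   ] z [ 1.e-04  2.e-04 -1.e+00]
shift cm [ 0.26 -0.05 -0.31] turn deg [ 0.01 -0.01 -0.22]
[322.3 201.4] [322.3 206.9]
```

View pics/w3.png

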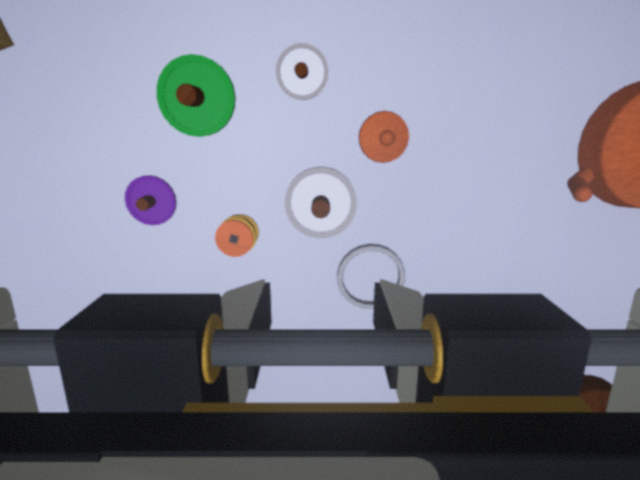

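The view shows the cover rim centred at about (321,201) with its knob top at (321,207). The bangle (371,275), the coin stack (237,235) and the pot lid (384,136) are clear of the finger sweep.

```bash
python3 - <<'E'
from h import *; import json
ci=json.load(open("pics/w3.json")); im=cv2.imread("pics/w3.png"); hsv=cv2.cvtColor(im,cv2.COLOR_BGR2HSV)
bg=cv2.medianBlur(im,151); d=np.abs(im.astype(int)-bg).max(2); m=(d>14).astype(np.uint8)*255
m=cv2.morphologyEx(m,cv2.MORPH_CLOSE,np.ones((3,3)))
h=cv2.convexHull(blobs(m,(275,158,365,244))[0]); e=cv2.fitEllipse(h)
pts=np.array([onplane(ci,p[0],.005)[:2] for p in h]).astype(np.float32); cc,r=cv2.minEnclosingCircle(pts)
print("rim",np.round(e[0],1),np.round(e[1],1),onplane(ci,e[0],.005).round(4),np.round(cc,4),2*r)
k=cv2.inRange(hsv,(0,60,10),(20,255,140)); b=blobs(k,(300,185,342,225))[0]; x,y,w,hh=cv2.boundingRect(b)
# knob: top disc is the lowest part in the picture
print("knob box",x,y,w,hh, "top centre guess", onplane(ci,(x+w/2-.5,y+hh-.5-w/2),.032).round(4),"w mm",w*np.linalg.norm(onplane(ci,(x+1,y),.032)-onplane(ci,(x,y),.032))*1e3)
E
```

```text
rim [320.3 201.7] [72.4 72.5] [0.5486 0.1731 0.005 ] [0.5488 0.1721] 0.07181556522846222
knob box 313 200 16 17 top centre guess [0.5488 0.1721 0.032 ] w mm 14.437876048473827
```

```bash
python3 -m creep '4.5 .2 -.14 5.5 0 0 0; 4.5 .2 -.14 11 0 0 0; 4.5 .2 -.14 16.5 0 0 0; 4.5 .2 -.14 20.5 0 0 0; 4.5 .2 -.14 20.5 0 0 0' 30;python3 -m creep '4.5 0 0 0 0 0 0; 4.5 0 0 0 0 0 0';  python3 go.py .5497 .1729 .0292 -7.55
```

```text
clock: 7.5
position: [0.5476, 0.1726, 0.0394]
ee_rot: [-2.365, -2.066, 0.008]
force: [0.4, -0.2, -0.5]
width: 0.483
gripper_force: 0.0
clock: 7.75
position: [0.5509, 0.1739, 0.0437]
ee_rot: [2.365, 2.067, 0.005]
force: [-0.2, -0.2, 0.2]
width: 0.491
gripper_force: 0.0
t 7.75 pos [0.5509 0.1739 0.0437] F [-0.2 -0.2  0.2] w 0.491 gf 0.0 q7 -0.11
tool x,y axes [0.134 0.991 0.002] [ 0.991 -0.134  0.003] z [ 0.003   0.0014 -1.    ]
shift cm [-0.12 -0.11  1.45] turn deg [ 0.16 -0.1  -0.16]
```

```bash
python3 -m creep '4.5 0 0 0 0 0 0;4.5 0 0 0 0 0 0;4.5 0 0 0 0 0 0; 4.5 0 0 0 0 0 0';  python3 go.py .5497 .1729 .0292 -7.55; python3 - <<'E'
from h import *
im=vision.get_image("wrist"); cv2.imwrite("pics/w4.png",im[:400,120:520,::-1])
E
```

```text
clock: 8.25
position: [0.5496, 0.1735, 0.0418]
ee_rot: [2.366, 2.067, 0.0]
force: [0.3, 0.2, -0.5]
width: 0.491
gripper_force: 0.0
t 8.25 pos [0.5496 0.1735 0.0418] F [ 0.3  0.2 -0.5] w 0.491 gf 0.0 q7 -0.11
tool x,y axes [0.134 0.991 0.   ] [ 0.991 -0.134  0.   ] z [ 1.e-04  1.e-04 -1.e+00]
shift cm [-0.06  0.02  1.26] turn deg [ 0.   -0.   -0.16]
```

View pics/w4.png

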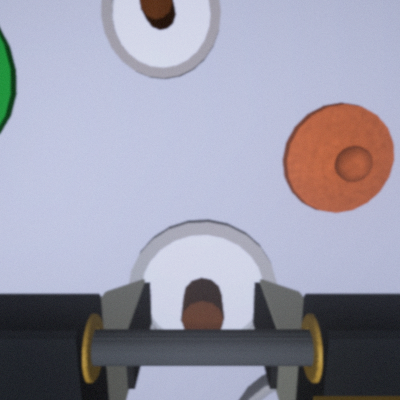

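The knob (crop col 202) is centred between the fingers (150 and 255). I'll go down and grip.

```bash
python3 -m creep '4.5 -.05 0 .6 0 0 0;4.5 -.05 0 1.25 0 0 0;4.5 -.05 0 1.25 0 0 0; 4.5 -.05 0 1.25 0 0 0' 40;  python3 go.py .5497 .1729 .0292 -7.55; python3 -m creep '1 0 0 0 0 0 0;1 0 0 0 0 0 0;1 0 0 0 0 0 0; 1 0 0 0 0 0 0;1 0 0 0 0 0 0' 40;  python3 go.py .5497 .1729 .0292 -7.55
```

```text
clock: 8.8
position: [0.5493, 0.1729, 0.0289]
ee_rot: [-2.366, -2.067, 0.001]
force: [0.1, 0.4, -0.4]
width: 0.494
gripper_force: 0.0
t 8.8 pos [0.5493 0.1729 0.0289] F [ 0.1  0.4 -0.4] w 0.494 gf 0.0 q7 -0.1
tool x,y axes [ 0.134  0.991 -0.   ] [ 0.991 -0.134 -0.   ] z [-5.e-04 -2.e-04 -1.e+00]
shift cm [ 0.    0.04 -0.03] turn deg [-0.02  0.02 -0.16]
clock: 9.43
position: [0.5495, 0.173, 0.0292]
ee_rot: [2.366, 2.067, 0.0]
force: [0.7, 0.1, -0.1]
width: 0.187
gripper_force: 40.0
t 9.43 pos [0.5495 0.173  0.0292] F [ 0.7  0.1 -0.1] w 0.187 gf 40.0 q7 -0.1
tool x,y axes [0.134 0.991 0.   ] [ 0.991 -0.134  0.   ] z [ 1.e-04  0.e+00 -1.e+00]
shift cm [-0.01  0.02  0.  ] turn deg [ 0.   -0.   -0.16]
```

```bash
python3 -m creep '1 0 0 -2 0 0 0;1 0 0 -7 0 0 0;1 -4 .2 -11 0 0 0; 1 -9.5 .6 -12 0 0 0;1 -15 .9 -12 0 0 0'; python3 -m creep '1 -5 .3 0 0 0 0;1 -10 .6 0 0 0 0;1 -15 .9 0 0 0 0; 1 -20 1.2 0 0 0 0;1 -24 1.5 0 0 0 0';python3 -m creep '1 -3 .2 0 0 0 0;1 -4.8 .3 0 0 0 0;1 -4.8 .3 0 0 0 0; 1 -4.8 .3 0 0 0 0;1 -4.8 .3 0 0 0 0'; python3 go.py .5177 -.2642 .12 -7.55;  python3 - <<'E'
from h import *
ci=vision.camera_info("wrist")
im=vision.get_image("wrist"); s=vision.get_image("scene"); cv2.imwrite("pics/s5f.png",s[:,:,::-1]);cv2.imwrite("pics/w5f.png",im[:,:,::-1])
a=cv2.resize(s[200:380,60:300],None,fx=1.65,fy=1.65); b=cv2.resize(im[100:,120:520],(400,380))
b=b[:a.shape[0]*1] if b.shape[0]>a.shape[0] else b
cv2.imwrite("pics/c5.png",np.hstack([a,b[:a.shape[0]]])[:,:,::-1])
E
```

```text
clock: 10.05
position: [0.5388, 0.0219, 0.1505]
ee_rot: [2.364, 2.068, 0.004]
force: [1.3, -0.7, -0.4]
width: 0.186
gripper_force: 40.0
clock: 10.68
position: [0.5203, -0.2189, 0.1493]
ee_rot: [2.367, 2.065, -0.0]
force: [0.9, 1.2, -1.0]
width: 0.184
gripper_force: 40.0
clock: 11.3
position: [0.518, -0.263, 0.1491]
ee_rot: [-2.363, -2.069, -0.001]
force: [0.0, 1.1, -0.5]
width: 0.185
gripper_force: 40.0
t 11.3 pos [ 0.518  -0.263   0.1491] F [ 0.   1.1 -0.5] w 0.185 gf 40.0 q7 0.59
tool x,y axes [0.132 0.991 0.001] [ 0.991 -0.132 -0.   ] z [-1.e-04  9.e-04 -1.e+00]
shift cm [-0.13 -0.01  2.91] turn deg [-0.01 -0.05 -0.03]
```

View pics/c5.png

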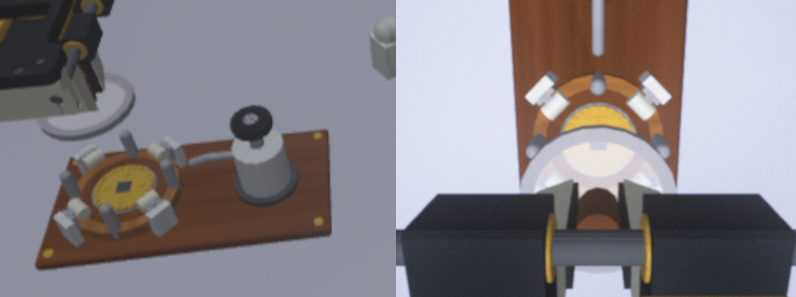

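The cover is held level. In the wrist crop its rim spans columns 521 to 676, so its centre is at 598, in line with the far pin at (597,84). I'll check the fore-aft alignment numerically from the pin tops and the rim arc.

```bash
python3 - <<'E'
from h import *
s=telemetry.observe(); P=np.array(s["position"]); ci=vision.camera_info("wrist"); im=cv2.imread("pics/w5f.png")
ty=np.array([.1314,.9913,0]); tx=np.array([.9913,-.1314,0])
for name,c in [("avg",(.5177,-.2642)),("wrist",(.5166,-.2652)),("top",(.5187,-.2633))]:
    S=np.array([*c,.051]); print(name,[proj(ci,S+d).round(1).tolist() for d in (.041*ty,.041*tx,-.041*tx)])
C=np.array([P[0],P[1],P[2]-.0232]); print("pos",P.round(4),"pred rim top edge", proj(ci,C+.035*ty).round(1),[proj(ci,C+.035*(np.cos(a)*ty+sg*np.sin(a)*tx)).round(1).tolist() for a in (.8,1.2) for sg in(-1,1)])
g=im[:,:,:].astype(int); 
crop=cv2.resize(im[165:330,230:415],None,fx=4,fy=3.6,interpolation=cv2.INTER_CUBIC); cv2.imwrite("pics/c6.png",crop)
E
```

```text
avg [[323.2, 185.1], [388.8, 250.4], [257.6, 250.5]]
wrist [[321.5, 187.0], [387.2, 252.2], [256.1, 252.3]]
top [[324.6, 183.3], [390.3, 248.9], [258.9, 249.0]]
pos [ 0.5179 -0.2636  0.1492] pred rim top edge [323.8 225.1] [[264.7, 249.4], [382.9, 249.3], [248.4, 275.1], [399.2, 275.0]]
```

View pics/c6.png

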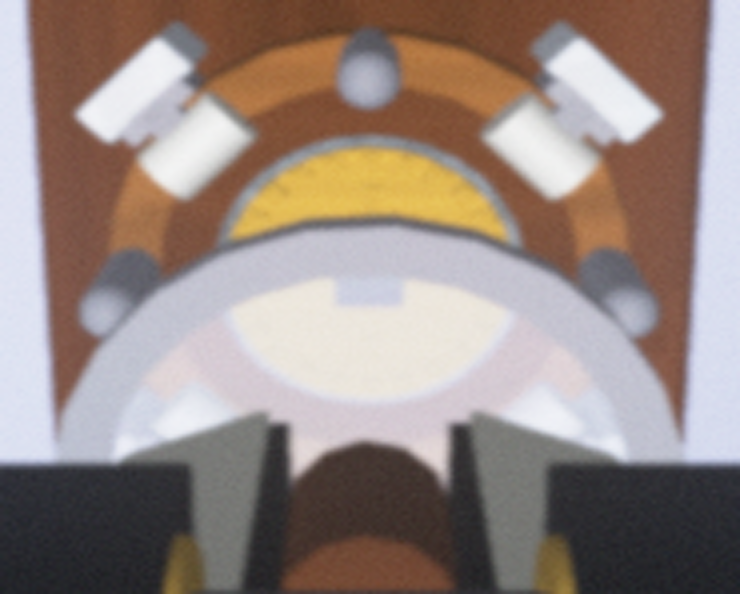

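The pin tops and the rim arc both appear shifted about (-0.6, -1) mm against my averaged target. That shift is common to both, so the relative target (.5177, -.2642) holds. I'll descend to just above the pins.

```bash
python3 -m creep '1 -.06 0 3 0 0 0;1 -.06 0 6 0 0 0;1 -.06 0 6.4 0 0 0;1 -.06 0 6.4 0 0 0;1 -.06 0 6.4 0 0 0'; python3 -m creep '1 0 0 0 0 0 0;1 0 0 0 0 0 0;1 0 0 0 0 0 0;1 0 0 0 0 0 0'; python3 go.py .5177 -.2642 .0512 -7.55
```

```text
clock: 12.02
position: [0.5182, -0.2656, 0.0864]
ee_rot: [2.364, 2.066, 0.001]
force: [0.1, 0.2, -1.0]
width: 0.185
gripper_force: 40.0
clock: 12.52
position: [0.5174, -0.2653, 0.0852]
ee_rot: [2.366, 2.067, 0.0]
force: [-1.3, -0.0, -0.9]
width: 0.187
gripper_force: 40.0
t 12.53 pos [ 0.5174 -0.2653  0.0852] F [-1.3 -0.  -0.9] w 0.187 gf 40.0 q7 0.65
tool x,y axes [0.134 0.991 0.   ] [ 0.991 -0.134  0.   ] z [ 0.  0. -1.]
shift cm [0.11 0.01 3.4 ] turn deg [ 0.   -0.   -0.16]
```

```bash
python3 -m creep '1 .1 0 .1 0 0 0;1 .1 0 .4 0 0 0;1 .1 0 .8 0 0 0;1 .1 0 1.2 0 0 0;1 .1 0 1.2 0 0 0'; python3 -m creep '1 0 0 0 0 0 0;1 0 0 0 0 0 0'; python3 go.py .5177 -.2642 .0512 -7.55
```

```text
clock: 13.15
position: [0.5173, -0.2642, 0.0728]
ee_rot: [-2.365, -2.067, 0.001]
force: [-0.1, -0.1, -1.6]
width: 0.188
gripper_force: 40.0
clock: 13.4
position: [0.5177, -0.2643, 0.0734]
ee_rot: [2.365, 2.067, 0.0]
force: [-0.5, 0.5, -1.6]
width: 0.185
gripper_force: 40.0
t 13.4 pos [ 0.5177 -0.2643  0.0734] F [-0.5  0.5 -1.6] w 0.185 gf 40.0 q7 0.66
tool x,y axes [ 0.134  0.991 -0.   ] [ 0.991 -0.134  0.   ] z [ 3.e-04 -0.e+00 -1.e+00]
shift cm [0.01 0.   2.22] turn deg [ 0.01  0.   -0.15]
```

It is between the pins with no side load. I'll press through the clips.

```bash
python3 -m creep '1 0 0 .4 0 0 0;1 0 0 .7 0 0 0;1 0 0 1 0 0 0;1 0 0 1.3 0 0 0;1 0 0 1.3 0 0 0' 55; python3 go.py .5177 -.2642 .0512 -7.55;  python3 -m creep '1 0 0 .3 0 0 0;1 0 0 .6 0 0 0;1 0 0 .8 0 0 0;1 0 0 .9 0 0 0;1 0 0 .9 0 0 0' 55; python3 go.py .5177 -.2642 .0512 -7.55
```

```text
clock: 14.02
position: [0.5177, -0.2642, 0.0598]
ee_rot: [2.366, 2.067, -0.0]
force: [1.7, -0.5, -3.7]
width: 0.184
gripper_force: 55.0
t 14.03 pos [ 0.5177 -0.2642  0.0598] F [ 1.7 -0.5 -3.7] w 0.184 gf 55.0 q7 0.67
tool x,y axes [ 0.134  0.991 -0.   ] [ 0.991 -0.134  0.   ] z [ 1.e-04 -1.e-04 -1.e+00]
shift cm [ 0.   -0.    0.86] turn deg [ 0.01  0.01 -0.15]
clock: 14.65
position: [0.5176, -0.2642, 0.0513]
ee_rot: [-2.366, -2.067, -0.0]
force: [-0.8, 0.8, 4.1]
width: 0.18
gripper_force: 55.0
t 14.65 pos [ 0.5176 -0.2642  0.0513] F [-0.8  0.8  4.1] w 0.18 gf 55.0 q7 0.67
tool x,y axes [0.134 0.991 0.   ] [ 0.991 -0.134  0.   ] z [ 0.e+00  2.e-04 -1.e+00]
shift cm [0.01 0.01 0.01] turn deg [ 0.   -0.01 -0.16]
```

```bash
python3 -m creep '1 0 0 .05 0 0 0;1 0 0 .1 0 0 0;1 0 0 .15 0 0 0;1 0 0 .15 0 0 0;1 0 0 .15 0 0 0'; python3 go.py .5177 -.2642 .0512 -7.55
```

```text
clock: 15.28
position: [0.5176, -0.2642, 0.0511]
ee_rot: [-2.366, -2.067, -0.002]
force: [-5.1, 4.0, 21.9]
width: 0.183
gripper_force: 55.0
t 15.28 pos [ 0.5176 -0.2642  0.0511] F [-5.1  4.  21.9] w 0.183 gf 55.0 q7 0.67
tool x,y axes [0.134 0.991 0.001] [ 0.991 -0.134  0.001] z [ 9.e-04  8.e-04 -1.e+00]
shift cm [ 0.01  0.01 -0.01] turn deg [ 0.04 -0.05 -0.17]
```

```bash
python3 -m creep '1 0 0 0 0 0 0;1 0 0 0 0 0 0;1 0 0 0 0 0 0;1 0 0 0 0 0 0'; python3 - <<'E'
from h import *
s=vision.get_image("scene"); im=vision.get_image("wrist"); a=cv2.resize(s[230:370,70:280],(420,280),interpolation=cv2.INTER_CUBIC); b=im[120:400,140:500]
cv2.imwrite("pics/c7.png",np.hstack([a,b])[:,:,::-1])
E
```

```text
clock: 15.78
position: [0.5176, -0.2642, 0.0511]
ee_rot: [-2.366, -2.067, -0.002]
force: [-5.4, 4.6, 21.6]
width: 0.185
gripper_force: 55.0
```

View pics/c7.png

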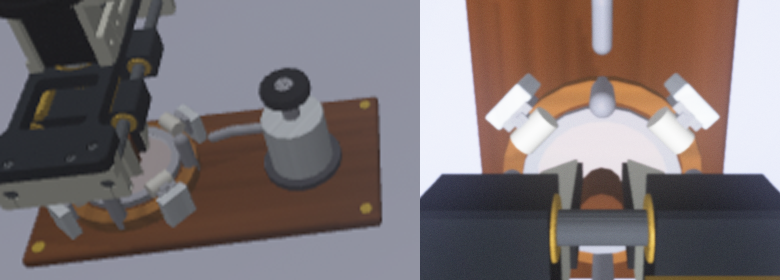

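The views show the cover lying level beneath all four rollers, between the pins, and the plunger head is up again at (285,88). The tool stands at the home height with a steady push of 22 N, so I'll hand the job in.

```bash
python3 -c "
from cell import job
print(job.sign_off())"
```

```text
the job is handed in; nothing more can be done
None
```

The job is handed in: the plunger was pushed to its stop, and the cover snapped through the clips and was held home on its seat with about 22 N; the hand-in gave back no verdict.

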